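Put the spice jar back and bring the jam to the carousel's gap

ROBOT

A 7-joint arm with a two-finger parallel gripper is mounted at the origin on a cart in front of the work surface, level with it; the furniture and walls round the work are solid. World frame = base frame: x ahead of the robot, y to its left, z up, the work surface at z = 0. Lengths are in mm, angles in rad, forces in N, time in s.
With the tool pointing down it reaches from about 400 to 875 mm from the base axis. Payload 4.4 kg.
Tool frame: the origin (TCP) lies between the finger pads, 19 mm behind the fingertips; this is the grasp point; z points along the fingers, y is the line along which they close (so a half turn about z gives the same grasp; the last joint's range is limited). The gripper opens to 85 mm and grips with 20 to 120 N. Pads are 22 mm wide; open, the fingers measure 114 mm over their backs; the gripper's body (76 mm by 85 mm) begins 54 mm behind the grasp point. The pads swing forward as they close: fully open they stand 13 mm farther back than shut.
Start: joints at [-1.299, 0.628, 0.038, 1.517, -0.027, 0.996, -0.02], TCP at [215.395, 613.288, 250.013] pointing down, gripper open.
Joint ranges: [-3.06, 3.06], [-0.37, 2.12], [-1.25, 1.32], [0.18, 2.47], [-1.1, 4.24], [0.23, 1.98], [-2.94, 2.94]. Speed limits (rad/s): [2.57, 2.57, 3.14, 3.14, 3.14, 3.14, 3.14].

INTERFACE

Orientations are given as [roll, pitch, yaw] about the fixed x, y, z axes, in that order (R = Rz(yaw) Ry(pitch) Rx(roll)).
In Python, from cell import ctrl gives the robot as it stands.
- The arm moves only by the tool carry_out, never from a script. Its argument "deltas" is one flat list of numbers, 7 for each row, row after row: the turn, a rotation vector about the tool's x, y, z in degrees, then the shift along the tool's x, y, z in m, then the closure, from -1 (fully open) to 1 (shut). In form: [wx, wy, wz, dx, dy, dz, claw, wx, wy, wz, dx, dy, dz, claw, ...]. A call has 1 to 12 rows; each row shifts and turns the commanded pose from where the row before left it, along the tool's axes as they then stand; what a row does not reach is not made up. A row lasts 1/8 s, in which the tool goes at most 62.5 mm and 10.7 degrees, less where a joint would pass 70% of its speed; a pose out of reach is approached as far as the arm can. A call with a gripper value outside its range is refused whole. The fingers move at their own pace and stop on an object; the grip force is fixed at half the most. Time passes only in rows, so rows that do not move let the fingers close. It gives the time, the measured TCP pose, the force, the opening and the grip force at its end, in the units of the state.
- ctrl.read_state(): the state, without advancing time (a new reading comes with each control period).
- ctrl.get_image(name): name is "scene" or "top"; returns the picture (384x512x3 uint8, red, green, blue); there is no depth.
- ctrl.calibration(name): a dict with "mtx" (3x3 intrinsics, pixels), "R" (3x3) and "t" (3): a world point X has camera coordinates R X + t. Camera axes: x right, y down, z forward; pixel columns grow to the right and rows downward; lengths in mm; the calibration is good to about 2 mm. A picture is of the moment at which its call begins. calibration takes no time and is no camera call.
- ctrl.finish_job(): hands the job in; it is judged then, once.
The state is a dict: "clock": time; "qpos": joint angles; "qd": joint speeds; "tau": joint torques, N m; "eef_pos": TCP position; "tool_rot": TCP orientation; "force": force on the tool from outside, world axes, zero at the start; "torque": the same for the moment, N m; "width": finger opening in mm; "gripper_force": force on a finger pad.
Only numpy, scipy, OpenCV 4.12 (cv2) and the standard library are available. Lean on these libraries where they do the work, as an engineer would, in place of code of your own. Each camera call takes 0.05 s, during which the arm holds its last target. There are 200 camera calls.

TASK

I am done with the spice jar standing on the table: put it back upright in the empty ring of the spice carousel. Bring the squat jam jar round to the middle of the gap in the wire rail, without laying a finger on any of the jars that stand in the carousel, and keep holding the turntable still by its knob, so that I can take the jam out with one hand: finish gripping the knob and do not let go. All the jars, which topple if you jerk it, stay standing in their rings, and the mug, lemon, onion and tin nearby stay where they are.

Things in the scene. Friction and masses are not known exactly. Their poses are not given: they have to be found in the camera images.
- stand: carousel's fixed round wooden foot, 302 mm across, 16 mm high. A wire rail of 144.5 mm radius, up to 71 mm above the table, runs round it except for one gap about 95 mm wide, with a wooden bead at each end of the rail and an 84 mm wide wooden lip sticking out 30 mm there. Origin: centre of its underside, on the turning axis; -x points to the middle of the gap (roughly to the robot), z up.
- turntable: disc, 276 mm across, turning both ways about the stand's vertical axis; bearing 0.02 N m, no spring, no stops; jars topple if jerked. Top face 32 mm above the table; on it six steel rings 20 mm high, every 60 degrees, 100 mm from the axis: the widest (66 mm inside) holds the squat jar, five (52 mm inside) are for slim jars, one of them empty. Origin: on the axis, underside of the disc.
- knob (a point): middle of the round wooden knob on a 12 mm steel pole at the turntable's centre, on the turning axis, 170 mm above the table. Knob 39 mm across, upright sides from 159 to 181 mm above the table, top at 188 mm; can be gripped from above at any yaw, fingertips staying above the jars. It turns with the disc.
- hub (a point): the axis at the top face of the turntable, 32 mm above the table; the rings' centres lie 100 mm from it.
- empty_place (a point): centre of the floor of the empty ring, on the turntable's top face, 32 mm above the table; turns with the turntable. Ring 52 mm inside, 56 mm outside, 20 mm high.
- gap (a point): point on the stand 100 mm from the axis towards the middle of the gap, 32 mm above the table: where the underside of the squat jar has to come.
- squat_jar: the jam jar: short and wide, 62 mm across, 86 mm high, the only wide jar on the carousel; loose, 0.36 kg. It starts in a ring of the turntable (2 mm play). Origin: centre of its underside.
- slim_1: tall slim spice jar (green cap), 106 mm high, 46 mm across or a little less, standing in one of the ringed places of the turntable (which one varies). Origin: centre of its underside.
- slim_3: tall slim spice jar (brown cap), 106 mm high, 46 mm across or a little less, standing in one of the ringed places of the turntable (which one varies). Origin: centre of its underside.
- slim_4: tall slim spice jar (green cap), 106 mm high, 46 mm across or a little less, standing in one of the ringed places of the turntable (which one varies). Origin: centre of its underside.
- slim_5: tall slim spice jar (brown cap), 106 mm high, 46 mm across or a little less, standing in one of the ringed places of the turntable (which one varies). Origin: centre of its underside.
- used_jar: tall slim spice jar standing upright alone on the table to the right of the carousel: 105 mm high, 42 mm across the body, screw cap 44 mm across over its top 20 mm, about 0.11 kg, loose. Origin: centre of its underside; z up. Its yaw does not matter.
- mug: bystander: mug, 97 mm high, behind on the right. Origin: centre of its underside.
- lemon: bystander: lemon, 71x53x51 mm, on the table on the right. Origin: its underside.
- onion: bystander: onion, 85 mm high, 79 mm across, left of the carousel. Origin: its underside.
- tuna: bystander: low tin, 86 mm across, 40 mm high, left of the carousel. Origin: centre of its underside.
Things that resemble listed ones, but are neither listed nor needed, are in the scene too. Leave any red look-alike of the squat_jar alone. What is shaped like the slim_1 but blue is not meant.

How it is judged:
By the outcome, as a careful person would: the job done as asked, in the order asked, and still so for the second after the job is handed in, while the arm keeps its last pose, push and grip.
It also fails if it takes over 72 s, if anything falls off the work surface, if the arm or the gripper's body presses on something with over 40 N, if the wrist force passes 120 N, or if a joint passes its speed limit or range.

## Working session

There is one attempt and no reset: what is moved stays moved. The work goes in short steps, Python scripts to look and compute and a tool call to move; the robot and the scene stay as the last step left them, time stands still between calls to the robot, and variables do not carry over. Pictures are saved under pics/ and viewed, at most 10 in all, crops included, and the job is handed in when it is done.

Besides the shell and the picture viewer there is one more tool, called as name(argument=value, ...) on one line, values as JSON. carry_out: Moves the arm, as the interface text tells. Its arguments: {"type":"object","properties":{"deltas":{"type":"array"}},"required":["deltas"]}

```bash
mkdir -p pics; python3 - <<'E'
from cell import ctrl
import cv2,numpy as np
for n in("scene","top"):
    im=ctrl.get_image(n); cv2.imwrite(f"pics/{n}0.png",cv2.resize(im[:,:,::-1],(800,600),interpolation=cv2.INTER_CUBIC)); np.save(n+"0.npy",im)
    c=ctrl.calibration(n); print(n,np.round(c["mtx"],1).tolist(),np.round(c["R"],3).tolist(),np.round(c["t"],1).tolist())
s=ctrl.read_state(); print(s["clock"],s["eef_pos"],s["tool_rot"],s["width"])
E
```

```text
scene [[445.5, 0.0, 260.9], [0.0, 445.5, 194.7], [0.0, 0.0, 1.0]] [[0.88, -0.475, 0.011], [-0.239, -0.463, -0.853], [0.41, 0.749, -0.521]] [-501.6, 285.3, 1137.2]
top [[406.0, 0.0, 261.8], [0.0, 406.0, 196.1], [0.0, 0.0, 1.0]] [[0.404, -0.915, -0.008], [-0.856, -0.374, -0.357], [0.324, 0.151, -0.934]] [-173.2, 580.1, 1167.9]
0.1 [215.21812845 612.77748445 249.17593976] [-3.13988982e+00  5.36463114e-05  2.80384740e+00] 85.44128806881486
```

View pics/scene0.png

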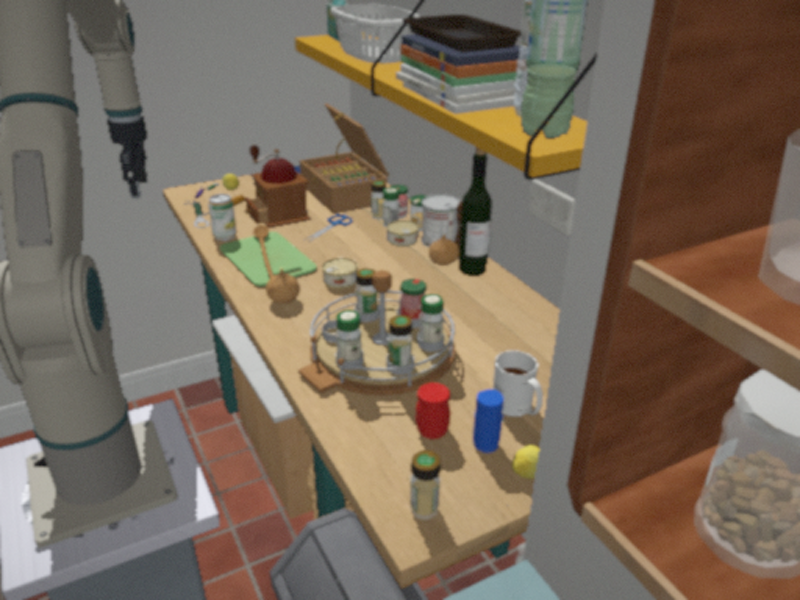

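View pics/top0.png

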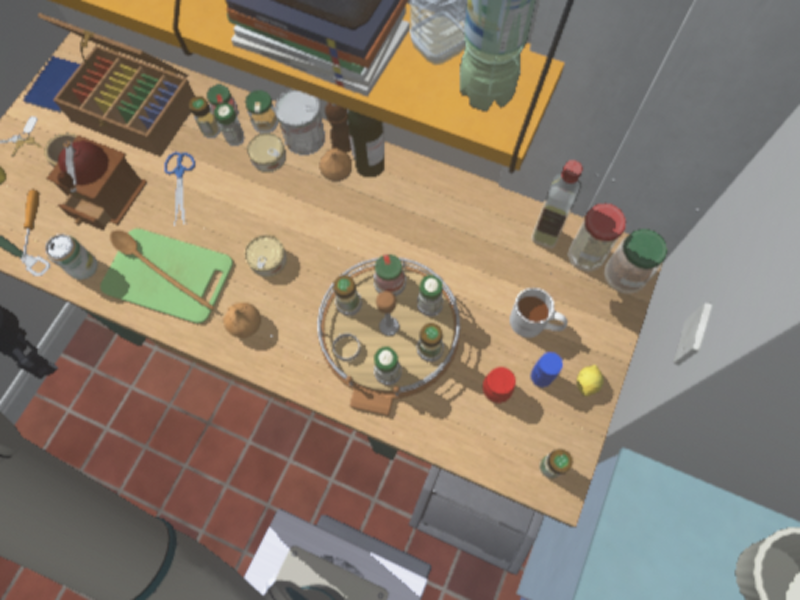

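The used jar is the slim brown-capped one standing alone, at scene (425,485) and top (557,462). It isn't the blue cylinder at top (546,370), which is the wrong colour, or the brown caps at (345,287) and (430,335), which are in the carousel. The squat jar is the wide red-and-green one at top (389,272), scene (412,297). The red one at top (499,384) is the look-alike. The empty ring is at top (347,347). I'll confirm all this in an enlarged crop.

```bash
cat > h.py <<'E'
from cell import ctrl
import cv2,numpy as np
def P(n):
    c=ctrl.calibration(n); return np.array(c["mtx"]),np.array(c["R"]),np.array(c["t"])
def ray(n,u,v,z):
    K,R,t=P(n); C=-R.T@t; d=R.T@np.linalg.solve(K,[u,v,1.]); return C+d*(z-C[2])/d[2]
def proj(n,X):
    K,R,t=P(n); p=K@(R@np.asarray(X,float)+t); return p[:2]/p[2]
def tri(a,b):
    A=[]
    for n,(u,v) in(("scene",a),("top",b)):
        K,R,t=P(n); M=K@np.c_[R,t]; A+=[u*M[2]-M[0],v*M[2]-M[1]]
    X=np.linalg.svd(np.array(A))[2][-1]; return X[:3]/X[3]
def crop(im,x0,y0,x1,y1,k,f):
    cv2.imwrite(f,cv2.resize(im[y0:y1,x0:x1,::-1],None,fx=k,fy=k,interpolation=cv2.INTER_CUBIC))
E
python3 - <<'E'
from h import *
t=np.load("top0.npy");s=np.load("scene0.npy")
a=cv2.resize(t[160:270,195:305],None,fx=5,fy=5,interpolation=cv2.INTER_CUBIC)
b=cv2.resize(t[280:310,340:372],None,fx=7,fy=7,interpolation=cv2.INTER_CUBIC)
c=cv2.resize(s[285:335,255:290],None,fx=6,fy=6,interpolation=cv2.INTER_CUBIC)
o=np.zeros((550,790,3),np.uint8);o[:550,:550]=a;o[:210,560:784]=b;o[220:520,560:770]=c
cv2.imwrite("pics/c1.png",o[:,:,::-1])
E
```

```text
(no output)
```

View pics/c1.png

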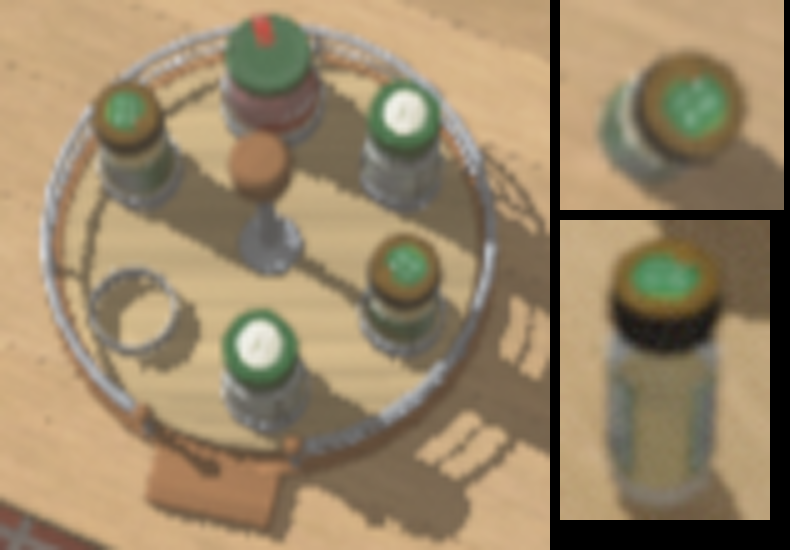

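The crop confirms it. In the carousel, the squat jar has a green lid with a red mark and sits at the back at crop (268,55). The empty ring is at (134,310), the knob at (260,160), and the gap beads at (143,418) and (291,445). The used jar's cap is centred at about (359,294.7) px in top and (272.5,294.5) px in scene.

```bash
python3 - <<'E'
from h import *
np.set_printoptions(precision=1,suppress=True)
f=lambda x,y:(195+(x+.5)/5-.5,160+(y+.5)/5-.5)
pts=dict(squat=(268,55,118),brL=(127,115,138),grR=(404,116,138),brR=(404,268,138),grF=(260,347,138),knobtop=(260,158,187),ring=(134,310,52),poleflange=(270,245,34),bead1=(143,418,68),bead2=(291,445,68),lipA=(147,497,16),lipB=(270,530,16))
X={k:ray("top",*f(x,y),z) for k,(x,y,z) in pts.items()}
for k,v in X.items(): print(k,v)
# circle fit of 5 jars in 60deg pattern
keys=["squat","brL","grR","brR","grF","ring"]
from scipy.optimize import least_squares
ang0=lambda c,p:np.arctan2(p[1]-c[1],p[0]-c[0])
c0=np.mean([X[k][:2] for k in keys],0)
a=[np.round((ang0(c0,X[k])-ang0(c0,X["squat"]))/(np.pi/3))*np.pi/3 for k in keys]
g=lambda p:np.concatenate([X[k][:2]-p[:2]-100*np.array([np.cos(p[2]+b),np.sin(p[2]+b)]) for k,b in zip(keys,a)])
r=least_squares(g,[*c0,ang0(c0,X["squat"])]);print("centre,ang",r.x[:2],np.degrees(r.x[2]));print(r.fun.reshape(-1,2)); print(np.degrees(a))
c=r.x[:2]
for k in("bead1","bead2","lipA","lipB"):print(k,np.hypot(*(X[k][:2]-c)),np.degrees(ang0(c,X[k])))
# masks
t=np.load("top0.npy");s=np.load("scene0.npy")
u_t=(340+(692-560+.5)/7-.5,280+103.5/7-.5);u_s=(255+105.5/6-.5,285+57.5/6-.5)
print("used",ray("top",*u_t,105),ray("scene",*u_s,105),tri(u_s,u_t))
# green dot centroids and knob check in scene
for n,im,(x0,y0,x1,y1) in(("top",t,(340,280,372,310)),("scene",s,(255,285,290,335))):
    h=cv2.cvtColor(im[y0:y1,x0:x1],cv2.COLOR_RGB2HSV);m=((h[...,0]>55)&(h[...,0]<90)&(h[...,1]>90)&(h[...,2]>80)).astype(np.uint8)
    k,l,st,ce=cv2.connectedComponentsWithStats(m);i=1+st[1:,4].argmax();q=ce[i]+[x0,y0];print(n,st[i,4],q,ray(n,*q,105))
print("knob proj in scene800",proj("scene",[*c,170])*1.5625, "ring top in scene", proj("scene",[*X["ring"][:2],52])*1.5625)
E
```

```text
squat [659.  147.5 118. ]
brL [578.9 206.2 138. ]
grR [647.   48.7 138. ]
brR [555.9   9.8 138. ]
grF [476.2  68.6 138. ]
knobtop [569.  108.7 187. ]
ring [487.5 166.8  52. ]
poleflange [568.1 108.4  34. ]
bead1 [422.8 127.4  68. ]
bead2 [444.1  36.2  68. ]
lipA [387.2 113.   16. ]
lipB [399.5  32.4  16. ]
centre,ang [567.4 107.9] 23.377280650807943
[[-0.2 -0.1]
 [-0.  -1.1]
 [-0.7  0.4]
 [-0.   1.2]
 [ 0.6  0.3]
 [ 0.4 -0.8]]
[   0.   60.  -60. -120. -180.  120.]
bead1 145.93415177421969 172.32411028471373
bead2 142.62923893528557 -149.8096337423909
lipA 180.33186702192518 178.38605102308682
lipB 184.17058425934027 -155.76983871199766
used [ 436.3 -301.2  105. ] [ 435.6 -301.5  105. ] [ 436.1 -301.1  104.5]
top 3 [360.3 296.3] [ 433. -308.  105.]
scene 27 [270.7 294.2] [ 432.4 -300.4  105. ]
knob proj in scene800 [381.3 280.9] ring top in scene [334.4 327. ]
```

Axis at (568,108), squat jar at 23.4°, empty ring at 143.5°, gap at 191.3°, so the table needs to turn by about +168°. First I turn the tool so that the fingers will close radially at the empty ring.

carry_out(deltas=[0,0,9.7,0,0,0,-1,0,0,9.7,0,0,0,-1,0,0,9.7,0,0,0,-1,0,0,9.7,0,0,0,-1,0,0,9.7,0,0,0,-1,0,0,9.7,0,0,0,-1,0,0,9.7,0,0,0,-1,0,0,9.7,0,0,0,-1,0,0,9.7,0,0,0,-1,0,0,9.7,0,0,0,-1,0,0,10,0,0,0,-1])

```text
clock: 1.48
eef_pos: [215.1, 613.0, 249.5]
tool_rot: [3.141, 0.001, 0.931]
force: [-0.1, 0.5, -0.1]
width: 85.6
gripper_force: 0.0
```

```bash
cat >> h.py <<'E'
from scipy.spatial.transform import Rotation as Ro
def st():
    s=ctrl.read_state(); R=Ro.from_euler("xyz",s["tool_rot"]).as_matrix()
    print("t",round(s["clock"],2),"p",np.round(s["eef_pos"],1),"rpy",np.round(np.degrees(s["tool_rot"]),1),"F",np.round(s["force"],1),"w",round(s["width"],1),"gf",np.round(s["gripper_force"],1),"q",np.round(s["qpos"],2)); return np.array(s["eef_pos"]),R
def plan(*W):
    p,R=st()
    for w in W: w=np.array(w,float); print(w,"tool shift m",np.round(R.T@(w-p)/1000,4)); p=w
E
python3 -c "
from h import *
plan([480,350,250],[560,50,250],[436,-301,200],[436,-301,96])"
```

```text
t 1.48 p [215.1 613.  249.5] rpy [1.80e+02 1.00e-01 5.33e+01] F [-0.1  0.5 -0.1] w 85.6 gf 0.0 q [-1.59  0.69  0.55  1.53 -0.4   1.04 -1.57]
[480. 350. 250.] tool shift m [-0.0528  0.3696 -0.0004]
[560.  50. 250.] tool shift m [-1.928e-01  2.433e-01  2.000e-04]
[ 436. -301.  200.] tool shift m [-0.3555  0.1102  0.0504]
[ 436. -301.   96.] tool shift m [ 1.00e-04 -0.00e+00  1.04e-01]
```

carry_out(deltas=[0,0,0,-0.005,0.037,0,-1,0,0,0,-0.005,0.037,0,-1,0,0,0,-0.005,0.037,0,-1,0,0,0,-0.005,0.037,0,-1,0,0,0,-0.005,0.037,0,-1,0,0,0,-0.005,0.037,0,-1,0,0,0,-0.005,0.037,0,-1,0,0,0,-0.005,0.037,0,-1,0,0,0,-0.005,0.037,0,-1,0,0,0,-0.008,0.037,0,-1])

```text
clock: 2.72
eef_pos: [482.5, 350.5, 249.6]
tool_rot: [-3.141, 0.001, 0.937]
force: [-0.1, -0.1, 0.4]
width: 85.5
gripper_force: 0.0
```

carry_out(deltas=[0,0,0,-0.024,0.03,0,-1,0,0,0,-0.024,0.03,0,-1,0,0,0,-0.024,0.03,0,-1,0,0,0,-0.024,0.03,0,-1,0,0,0,-0.024,0.03,0,-1,0,0,0,-0.024,0.03,0,-1,0,0,0,-0.024,0.03,0,-1,0,0,0,-0.024,0.03,0,-1])

```text
clock: 3.72
eef_pos: [561.4, 53.3, 249.7]
tool_rot: [-3.141, 0.0, 0.936]
force: [1.2, 0.0, -0.3]
width: 85.7
gripper_force: 0.0
```

carry_out(deltas=[0,0,0,-0.035,0.011,0.005,-1,0,0,0,-0.035,0.011,0.005,-1,0,0,0,-0.035,0.011,0.005,-1,0,0,0,-0.035,0.011,0.005,-1,0,0,0,-0.035,0.011,0.005,-1,0,0,0,-0.035,0.011,0.005,-1,0,0,0,-0.035,0.011,0.005,-1,0,0,0,-0.035,0.011,0.005,-1,0,0,0,-0.035,0.011,0.005,-1,0,0,0,-0.035,0.011,0.005,-1,0,0,0,0,0,0,-1])

```text
clock: 5.1
eef_pos: [440.5, -295.8, 199.7]
tool_rot: [-3.141, 0.002, 0.931]
force: [0.7, 0.3, 0.1]
width: 85.7
gripper_force: 0.0
```

```bash
python3 -c "
from h import *
plan([436,-301,150],[436,-301,96])
im=ctrl.get_image('scene');crop(im,200,150,380,370,2.5,'pics/s2.png')"
```

```text
t 5.1 p [ 440.5 -295.8  199.7] rpy [-1.80e+02  1.00e-01  5.33e+01] F [0.7 0.3 0.1] w 85.7 gf 0.0 q [ 0.23  0.57  0.47  1.91 -0.36  0.75  0.26]
[ 436. -301.  150.] tool shift m [-0.0068 -0.0005  0.0497]
[ 436. -301.   96.] tool shift m [0.0001 0.     0.054 ]
```

View pics/s2.png

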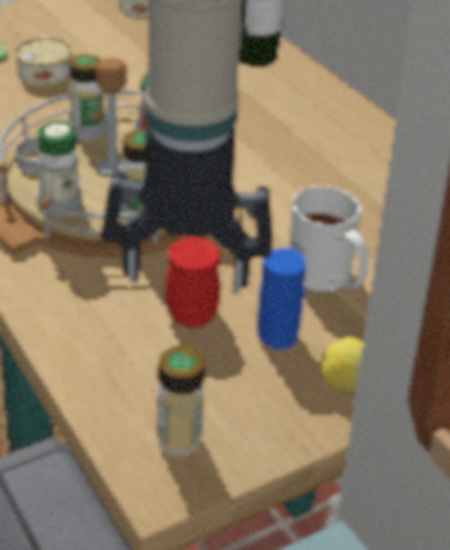

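The crop shows the open gripper above the used jar: cap at crop (182,365), fingertips at (132,280) and (238,288). Nothing is in between, so I descend.

carry_out(deltas=[0,0,0,-0.007,-0.0005,0.01,-1,0,0,0,0,0,0.02,-1,0,0,0,0,0,0.02,-1,0,0,0,0,0,0.02,-1,0,0,0,0,0,0.02,-1,0,0,0,0,0,0.014,-1,0,0,0,0,0,0,-1,0,0,0,0,0,0,0,0,0,0,0,0,0,0,0,0,0,0,0,0,0])

```text
clock: 6.4
eef_pos: [438.4, -298.3, 96.8]
tool_rot: [3.14, -0.0, 0.936]
force: [-0.2, 0.6, 4.4]
width: 43.4
gripper_force: 27.0
```

```bash
python3 -c "
from h import *
plan([436,-301,96])"
```

```text
t 6.4 p [ 438.4 -298.3   96.8] rpy [179.9  -0.   53.6] F [-0.2  0.6  4.4] w 43.4 gf 27.0 q [ 0.32  0.72  0.35  1.99 -0.47  0.51  0.37]
[ 436. -301.   96.] tool shift m [-0.0036 -0.0003  0.0008]
```

carry_out(deltas=[0,0,0,0,0,0,1,0,0,0,0,0,0,1,0,0,0,0,0,0,1,0,0,0,0,0,-0.01,1,0,0,0,0,0,-0.02,1,0,0,0,0,0,-0.03,1,0,0,0,0,0,-0.03,1,0,0,0,0,0,-0.03,1,0,0,0,0,0,-0.02,1,0,0,0,0,0,-0.01,1,0,0,0,0,0,0,1])

```text
clock: 7.78
eef_pos: [438.1, -298.0, 246.4]
tool_rot: [3.141, -0.0, 0.936]
force: [0.1, -0.6, -1.8]
width: 42.4
gripper_force: 60.9
```

```bash
python3 -c "
from h import *
plan([440,-100,255],[465,120,255],[487.3,167.5,240],[487.3,167.5,130])"
```

```text
t 7.78 p [ 438.1 -298.   246.4] rpy [179.9  -0.   53.7] F [ 0.1 -0.6 -1.8] w 42.4 gf 60.9 q [ 0.2   0.51  0.51  1.87 -0.32  0.85  0.24]
[ 440. -100.  255.] tool shift m [ 0.1606 -0.1159 -0.0086]
[465. 120. 255.] tool shift m [ 0.192  -0.1102 -0.    ]
[487.3 167.5 240. ] tool shift m [ 0.0515 -0.0102  0.015 ]
[487.3 167.5 130. ] tool shift m [-0.0e+00 -1.0e-04  1.1e-01]
```

carry_out(deltas=[0,0,0,0.01,-0.007,-0.004,1,0,0,0,0.02,-0.014,-0.005,1,0,0,0,0.026,-0.019,0,1,0,0,0,0.026,-0.019,0,1,0,0,0,0.026,-0.019,0,1,0,0,0,0.026,-0.019,0,1,0,0,0,0.026,-0.019,0,1,0,0,0,0.026,-0.015,0,1,0,0,0,0.026,-0.015,0,1,0,0,0,0.026,-0.015,0,1,0,0,0,0.026,-0.015,0,1,0,0,0,0.026,-0.015,0,1])

```text
clock: 9.28
eef_pos: [455.1, 50.4, 254.4]
tool_rot: [-3.14, 0.001, 0.937]
force: [0.6, 0.1, -1.5]
width: 42.5
gripper_force: 61.0
```

carry_out(deltas=[0,0,0,0.026,-0.015,0,1,0,0,0,0.026,-0.015,0,1,0,0,0,0.02,-0.01,0,1,0,0,0,0.015,-0.004,0,1,0,0,0,0,0,0,1,0,0,0,0,0,0,1])

```text
clock: 10.02
eef_pos: [471.9, 143.8, 254.8]
tool_rot: [-3.141, 0.001, 0.935]
force: [-0.3, -0.5, -1.2]
width: 42.3
gripper_force: 61.0
```

```bash
python3 -c "
from h import *
plan([487.3,167.5,240],[487.3,167.5,130])
t=ctrl.get_image('top');s=ctrl.get_image('scene');np.save('t3.npy',t);np.save('s3.npy',s)
a=cv2.resize(t[160:270,195:305],None,fx=4,fy=4,interpolation=3);b=cv2.resize(s[140:250,180:270],None,fx=4,fy=4,interpolation=3)
cv2.imwrite('pics/c3.png',np.hstack([a,b])[:,:,::-1])"
```

```text
t 10.03 p [471.9 143.8 254.8] rpy [-1.80e+02  1.00e-01  5.36e+01] F [-0.3 -0.5 -1.2] w 42.3 gf 61.0 q [-0.72  0.44  0.51  1.95 -0.29  0.83 -0.68]
[487.3 167.5 240. ] tool shift m [ 0.0283 -0.0017  0.0148]
[487.3 167.5 130. ] tool shift m [1.0e-04 0.0e+00 1.1e-01]
```

View pics/c3.png

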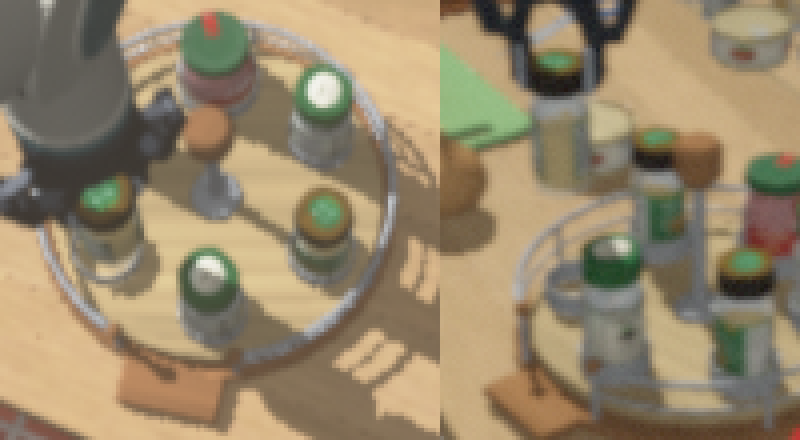

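The jar hangs upright. Its cap is at scene-crop (559,62) and its base at about (562,180); in the top crop its base is at about (113,258). The ring is free. I compute the jar's offset from the TCP.

```bash
python3 -c "
from h import *
p,R=st()
zb=p[2]-96.8
for n,u,v,z in (('scene',180+119.5/4-.5,140+62.5/4-.5,zb+105),('scene',180+122.5/4-.5,140+180.5/4-.5,zb),('top',195+113.5/4-.5,160+258/4-.5,zb)):
    X=ray(n,u,v,z);d=X-p;print(np.round(X,1),'off world',np.round(d,1),'tool',np.round(R.T@d,1))
print(proj('top',[*p[:2],zb]),proj('scene',[*p[:2],zb]))
"
```

```text
t 10.12 p [472.  143.7 255. ] rpy [-180.     0.    53.5] F [ 0.7 -0.1 -0.9] w 42.4 gf 61.0 q [-0.71  0.44  0.51  1.95 -0.29  0.83 -0.68]
[470.1 136.4 263.2] off world [-2.  -7.3  8.2] tool [-7.1  2.8 -8.2]
[471.4 147.1 158.2] off world [ -0.6   3.4 -96.8] tool [ 2.4 -2.5 96.8]
[457.1 135.3 158.2] off world [-14.9  -8.4 -96.8] tool [-15.5  -7.   96.8]
[222.51005391 218.46785426] [210.74215517 185.07681894]
```

carry_out(deltas=[0,0,0,0.012,-0.001,0,1,0,0,0,0.012,-0.001,0,1,0,0,0,0.008,0,0,1,0,0,0,0,0,0.013,1,0,0,0,0,0,0.02,1,0,0,0,0,0,0.02,1,0,0,0,0,0,0.02,1,0,0,0,0,0,0.01,1,0,0,0,0,0,0,1,0,0,0,0,0,0,1])

```text
clock: 11.38
eef_pos: [490.0, 171.8, 172.5]
tool_rot: [3.141, -0.001, 0.936]
force: [-0.6, -0.2, -0.9]
width: 42.3
gripper_force: 61.0
```

```bash
python3 -c "
from h import *
plan([489.4,170.4,162],[489.4,170.4,128.5])
t=ctrl.get_image('top');s=ctrl.get_image('scene')
a=cv2.resize(t[180:270,195:265],None,fx=6,fy=6,interpolation=3);b=cv2.resize(s[150:240,185:248],None,fx=6,fy=6,interpolation=3)
cv2.imwrite('pics/c4.png',np.hstack([a,b])[:,:,::-1])
p,R=st();zb=p[2]-96.8
for r in([487.3,167.5,52],[*p[:2],zb],[*(p-3.6*R[:,0])[:2],zb],[*(p-3.6*R[:,0])[:2],zb+105]): print(np.round(proj('top',r),1),np.round(proj('scene',r),1))"
```

```text
t 11.38 p [490.  171.8 172.5] rpy [180.   -0.   53.6] F [-0.6 -0.2 -0.9] w 42.3 gf 61.0 q [-0.68  0.59  0.43  1.97 -0.39  0.66 -0.64]
[489.4 170.4 162. ] tool shift m [-0.0015  0.0003  0.0105]
[489.4 170.4 128.5] tool shift m [-0.     -0.      0.0335]
t 11.47 p [490.1 171.9 172.7] rpy [ 1.80e+02 -1.00e-01  5.36e+01] F [ 0.5  0.7 -1.4] w 42.3 gf 61.0 q [-0.68  0.59  0.43  1.97 -0.39  0.66 -0.64]
[221.2 221.6] [213.8 209.2]
[219.5 218. ] [213.8 202.1]
[220.1 219. ] [213.5 202.7]
[216.3 208. ] [212.  173.8]
```

View pics/c4.png

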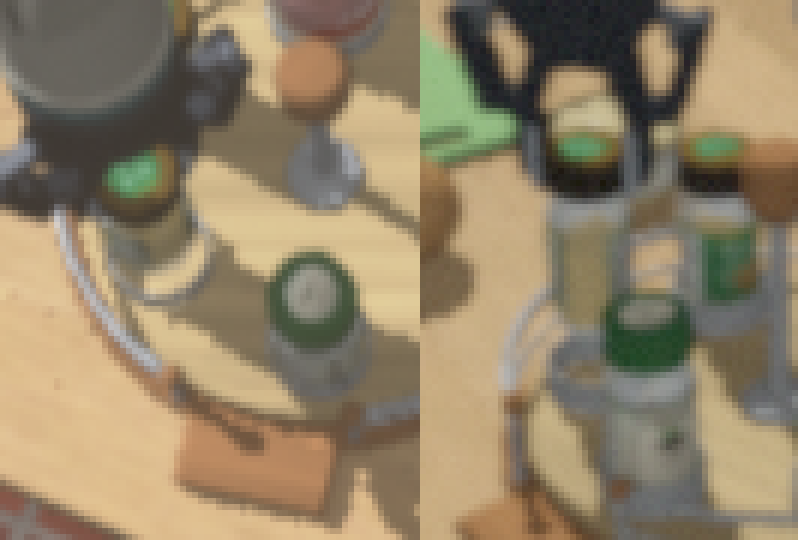

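```bash
python3 -c "
from h import *
p,R=st();zc=p[2]-96.8+105
t=ctrl.get_image('top');s=ctrl.get_image('scene')
for n,im,(x0,y0,x1,y1) in(('top',t,(205,200,232,222)),('scene',s,(200,165,222,185))):
    h=cv2.cvtColor(im[y0:y1,x0:x1],cv2.COLOR_RGB2HSV);m=((h[...,0]>50)&(h[...,0]<90)&(h[...,1]>110)&(h[...,2]>80)).astype(np.uint8)
    k,l,sa,ce=cv2.connectedComponentsWithStats(m);i=1+sa[1:,4].argmax();q=ce[i]+[x0,y0];X=ray(n,*q,zc);d=X-p
    print(n,sa[i],q,np.round(X,1),'off',np.round(d,1),'tool',np.round(R.T@d,1))
    # ring-held vs static brown jar reference: brown-green dot at brL
"
```

```text
t 11.47 p [490.1 171.9 172.7] rpy [ 1.80e+02 -1.00e-01  5.36e+01] F [ 0.5  0.7 -1.4] w 42.3 gf 61.0 q [-0.68  0.59  0.43  1.97 -0.39  0.66 -0.64]Traceback (most recent call last):
  File "<string>", line 7, in <module>
    k,l,sa,ce=cv2.connectedComponentsWithStats(m);i=1+sa[1:,4].argmax();q=ce[i]+[x0,y0];X=ray(n,*q,zc);d=X-p
                                                      ~~~~~~~~~~~~~~~^^
ValueError: attempt to get argmax of an empty sequence
```

```bash
python3 -c "
from h import *
p,R=st();zc=p[2]-96.8+105
t=ctrl.get_image('top');s=ctrl.get_image('scene')
t0=np.load('top0.npy');s0=np.load('scene0.npy')
def dot(n,im,b,z):
    x0,y0,x1,y1=b;c=im[y0:y1,x0:x1].astype(int);g=c[...,1]-c[...,0]
    m=(g>25).astype(np.uint8);k,l,sa,ce=cv2.connectedComponentsWithStats(m);i=1+sa[1:,4].argmax();q=ce[i]+[x0,y0];print(n,sa[i,2:],q,end=' ');return ray(n,*q,z)
for n,im,b in(('top',t,(207,200,232,217)),('scene',s,(200,168,222,182))):
    X=dot(n,im,b,zc);d=X-p;print(np.round(X,1),'tool',np.round(R.T@d,1))
print(dot('top',t0,(348,286,368,303),105),dot('scene',s0,(262,288,283,302),105))
print(dot('scene',s0,(228,170,242,178),138),dot('top',t0,(212,176,228,188),138))
"
```

```text
t 11.57 p [489.9 172.  172.5] rpy [ 1.80e+02 -1.00e-01  5.36e+01] F [ 0.3 -0.7 -0.3] w 42.4 gf 61.0 q [-0.68  0.59  0.43  1.97 -0.39  0.66 -0.64]
top [ 8  7 43] [216.6744186 208.8372093] [486.1 166.9 180.7] tool [-6.4 -0.1 -8.2]
scene [ 8  4 20] [211.3  174.15] [485.4 168.3 180.7] tool [-5.7 -1.4 -8.2]
top [ 8  7 48] [358.79166667 294.79166667] scene [11  7 58] [271.77586207 294.12068966] [ 435.37409123 -302.59541084  105.        ] [ 434.88257518 -301.29886041  105.        ]
scene [ 7  3 15] [233.8        173.86666667] top [ 6  7 33] [219.3030303  181.66666667] [580.15136933 209.23735031 138.        ] [580.85744395 209.55407104 138.        ]
```

Dots in both views put the held jar at about (486.5,168), against the ring at (487.3,167.5). That is well within the 5 mm play, so I lower it.

carry_out(deltas=[0,0,0,0,0,0.008,1,0,0,0,0,0,0.008,1,0,0,0,0,0,0.008,1,0,0,0,0,0,0.008,1,0,0,0,0,0,0.006,1,0,0,0,0,0,0.003,1,0,0,0,0,0,0,1,0,0,0,0,0,0,1])

```text
clock: 12.68
eef_pos: [489.8, 171.8, 131.2]
tool_rot: [3.141, -0.0, 0.936]
force: [-0.3, 0.5, -1.2]
width: 42.5
gripper_force: 61.0
```

```bash
python3 -c "
from h import *
plan([489.4,170.4,129])"
```

```text
t 12.68 p [489.8 171.8 131.2] rpy [180.   -0.   53.6] F [-0.3  0.5 -1.2] w 42.5 gf 61.0 q [-0.64  0.65  0.38  2.   -0.43  0.57 -0.6 ]
[489.4 170.4 129. ] tool shift m [-0.0014  0.0006  0.0022]
```

carry_out(deltas=[0,0,0,0,0,0.0015,1,0,0,0,0,0,0.001,1,0,0,0,0,0,0,1])

```text
clock: 13.05
eef_pos: [489.8, 172.1, 129.0]
tool_rot: [3.142, -0.001, 0.936]
force: [-0.8, 0.6, 3.2]
width: 42.4
gripper_force: 61.6
```

carry_out(deltas=[0,0,0,0,0,0,0.1,0,0,0,0,0,0,0,0,0,0,0,0,0,-0.1,0,0,0,0,0,0,-0.2,0,0,0,0,0,0,-0.4,0,0,0,0,0,0,-0.5,0,0,0,0,0,0,-0.5,0,0,0,0,0,-0.01,-0.5,0,0,0,0,0,-0.02,-0.5,0,0,0,0,0,-0.03,-0.5,0,0,0,0,0,-0.03,-0.5,0,0,0,0,0,-0.03,-0.5])

```text
clock: 14.55
eef_pos: [489.5, 171.8, 250.2]
tool_rot: [3.141, -0.001, 0.936]
force: [0.4, 1.2, -0.5]
width: 64.1
gripper_force: 0.0
```

```bash
python3 -c "
from h import *
plan([568,108,255],[568,108,172])
t=ctrl.get_image('top');s=ctrl.get_image('scene')
a=cv2.resize(t[160:270,195:305],None,fx=4,fy=4,interpolation=3);b=cv2.resize(s[140:250,185:275],None,fx=4,fy=4,interpolation=3)
cv2.imwrite('pics/c5.png',np.hstack([a,b])[:,:,::-1])"
```

```text
t 14.55 p [489.5 171.8 250.2] rpy [180.   -0.   53.6] F [ 0.4  1.2 -0.5] w 64.1 gf 0.0 q [-0.74  0.48  0.51  1.89 -0.31  0.84 -0.71]
[568. 108. 255.] tool shift m [-0.0048  0.101  -0.0048]
[568. 108. 172.] tool shift m [-0.    -0.     0.083]
```

View pics/c5.png

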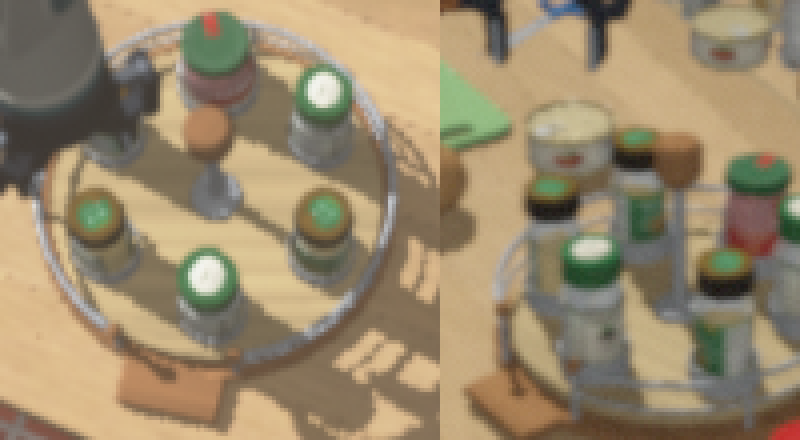

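The top crop shows the used jar upright in its ring at (95,222), cap at (97,210). All the other jars are standing. Next is the knob: I turn the tool so the +168° turn fits in one go.

carry_out(deltas=[0,0,9.2,0,0,0,-0.5,0,0,9.2,0,0,0,-0.5,0,0,9.2,0,0,0,-0.5,0,0,9.2,0,0,0,-0.5,0,0,0,0,0,0,-0.5])

```text
clock: 15.28
eef_pos: [489.2, 171.8, 248.1]
tool_rot: [3.141, 0.001, 0.296]
force: [0.2, 0.6, 0.4]
width: 64.3
gripper_force: 0.0
```

```bash
python3 -c "
from h import *
plan([568.3,108.3,255],[568.3,108.3,172])"
```

```text
t 15.28 p [489.2 171.8 248.1] rpy [1.80e+02 1.00e-01 1.69e+01] F [0.2 0.6 0.4] w 64.3 gf 0.0 q [-0.85  0.53  0.69  1.9  -0.43  0.87 -1.22]
[568.3 108.3 255. ] tool shift m [ 0.0572  0.0838 -0.0069]
[568.3 108.3 172. ] tool shift m [ 0.0001 -0.      0.083 ]
```

carry_out(deltas=[0,0,0,0.01,0.015,-0.007,-0.5,0,0,0,0.019,0.027,0,-0.5,0,0,0,0.018,0.027,0,-0.5,0,0,0,0.01,0.015,0,-0.5,0,0,0,0,0,0,-0.5,0,0,0,0,0,0,-0.5])

```text
clock: 16.02
eef_pos: [567.7, 108.8, 255.3]
tool_rot: [-3.14, 0.001, 0.295]
force: [-0.1, 0.4, -0.0]
width: 63.9
gripper_force: 0.0
```

```bash
python3 -c "
from h import *
plan([568.3,108.3,255],[568.3,108.3,172])"
```

```text
t 16.02 p [567.7 108.8 255.3] rpy [-1.799e+02  1.000e-01  1.690e+01] F [-0.1  0.4 -0. ] w 63.9 gf 0.0 q [-0.65  0.6   0.67  1.73 -0.44  0.97 -1.09]
[568.3 108.3 255. ] tool shift m [0.0005 0.0006 0.0003]
[568.3 108.3 172. ] tool shift m [0.0001 0.0001 0.083 ]
```

carry_out(deltas=[0,0,0,0,0,0.01,-0.5,0,0,0,0,0,0.02,-0.5,0,0,0,0,0,0.02,-0.5,0,0,0,0,0,0.02,-0.5,0,0,0,0,0,0.012,-0.5,0,0,0,0,0,0,-0.5,0,0,0,0,0,0,-0.2,0,0,0,0,0,0,0,0,0,0,0,0,0,0.05,0,0,0,0,0,0,0.1,0,0,0,0,0,0,0.15,0,0,0,0,0,0,0.2])

```text
clock: 17.52
eef_pos: [568.4, 110.1, 174.4]
tool_rot: [-3.138, -0.001, 0.295]
force: [-2.3, 5.1, 8.5]
width: 36.3
gripper_force: 59.1
```

```bash
python3 -c "
from h import *
p,R=st();s=ctrl.read_state();print(np.round(s['torque'],2))"
```

```text
t 17.52 p [568.4 110.1 174.4] rpy [-1.798e+02 -1.000e-01  1.690e+01] F [-2.3  5.1  8.5] w 36.3 gf 59.1 q [-0.61  0.7   0.6   1.81 -0.53  0.8  -1.01]
[1.28 0.57 0.02]
```

carry_out(deltas=[0,0,-0.3,0,0,0,0.2,0,0,-0.6,0,0,0,0.2,0,0,-0.9,0,0,0,0.2,0,0,-1.2,0,0,0,0.2,0,0,-1.5,0,0,0,0.2,0,0,-1.8,0,0,0,0.2,0,0,-2.1,0,0,0,0.2,0,0,-2.4,0,0,0,0.2,0,0,-2.4,0,0,0,0.2,0,0,-2.4,0,0,0,0.2,0,0,-2.4,0,0,0,0.2,0,0,-2.4,0,0,0,0.2])

```text
clock: 19.02
eef_pos: [568.5, 109.7, 174.4]
tool_rot: [-3.14, -0.002, 0.652]
force: [-2.3, 4.5, 6.3]
width: 36.6
gripper_force: 59.1
```

```bash
python3 -c "
from h import *
p,R=st();s=ctrl.read_state();print(np.round(s['torque'],2))
t=ctrl.get_image('top');s=ctrl.get_image('scene')
a=cv2.resize(t[160:270,195:305],None,fx=4,fy=4,interpolation=3);b=cv2.resize(s[140:250,185:275],None,fx=4,fy=4,interpolation=3)
cv2.imwrite('pics/c6.png',np.hstack([a,b])[:,:,::-1])"
```

```text
t 19.02 p [568.5 109.7 174.4] rpy [-1.799e+02 -1.000e-01  3.740e+01] F [-2.3  4.5  6.3] w 36.6 gf 59.1 q [-0.55  0.67  0.5   1.81 -0.44  0.77 -0.74]
[ 1.25  0.54 -0.01]
```

View pics/c6.png

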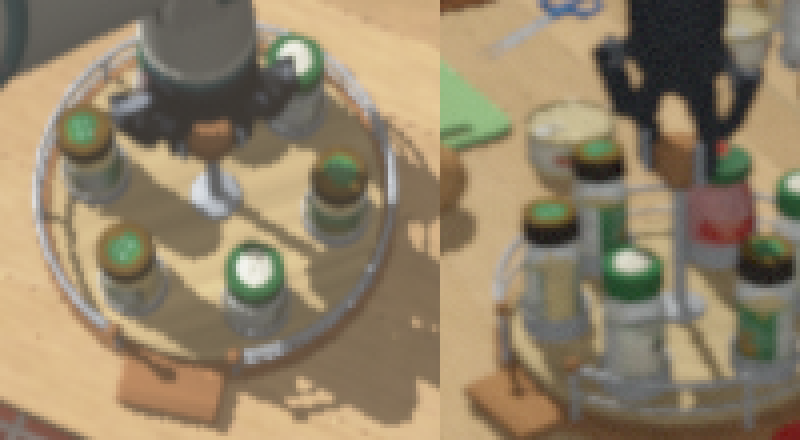

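The table turns with the knob: used-jar cap now at top crop (127,240), all jars upright. I continue with a gentle ramp.

carry_out(deltas=[0,0,-0.6,0,0,0,0.2,0,0,-1.2,0,0,0,0.2,0,0,-1.8,0,0,0,0.2,0,0,-2.4,0,0,0,0.2,0,0,-3,0,0,0,0.2,0,0,-3,0,0,0,0.2,0,0,-3,0,0,0,0.2,0,0,-3,0,0,0,0.2,0,0,-3,0,0,0,0.2,0,0,-3,0,0,0,0.2,0,0,-3,0,0,0,0.2,0,0,-3,0,0,0,0.2])

```text
clock: 20.62
eef_pos: [569.0, 109.3, 174.4]
tool_rot: [3.141, -0.003, 1.176]
force: [0.5, 4.7, 5.3]
width: 36.5
gripper_force: 59.4
```

carry_out(deltas=[0,0,-3,0,0,0,0.2,0,0,-3,0,0,0,0.2,0,0,-3,0,0,0,0.2,0,0,-3,0,0,0,0.2,0,0,-3,0,0,0,0.2,0,0,-3,0,0,0,0.2,0,0,-3,0,0,0,0.2,0,0,-3,0,0,0,0.2,0,0,-3,0,0,0,0.2,0,0,-3,0,0,0,0.2,0,0,-3,0,0,0,0.2,0,0,-3,0,0,0,0.2])

```text
clock: 22.12
eef_pos: [569.7, 109.2, 174.4]
tool_rot: [3.138, -0.001, 1.804]
force: [1.4, 5.1, 4.9]
width: 36.5
gripper_force: 59.4
```

carry_out(deltas=[0,0,-3,0,0,0,0.2,0,0,-3,0,0,0,0.2,0,0,-3,0,0,0,0.2,0,0,-3,0,0,0,0.2,0,0,-3,0,0,0,0.2,0,0,-3,0,0,0,0.2,0,0,-3,0,0,0,0.2,0,0,-3,0,0,0,0.2,0,0,-3,0,0,0,0.2,0,0,-3,0,0,0,0.2,0,0,-3,0,0,0,0.2,0,0,-3,0,0,0,0.2])

```text
clock: 23.62
eef_pos: [570.4, 109.6, 174.4]
tool_rot: [3.137, 0.002, 2.433]
force: [4.1, 5.8, 3.2]
width: 36.7
gripper_force: 59.5
```

carry_out(deltas=[0,0,-3,0,0,0,0.2,0,0,-3,0,0,0,0.2,0,0,-3,0,0,0,0.2,0,0,-3,0,0,0,0.2,0,0,-3,0,0,0,0.2,0,0,-3,0,0,0,0.2,0,0,-3,0,0,0,0.2,0,0,-3,0,0,0,0.2,0,0,-3,0,0,0,0.2,0,0,-2.4,0,0,0,0.2,0,0,-1.8,0,0,0,0.2,0,0,-1.2,0,0,0,0.2])

```text
clock: 25.12
eef_pos: [570.7, 110.2, 174.4]
tool_rot: [3.138, 0.005, 2.998]
force: [2.8, 7.2, 1.8]
width: 36.6
gripper_force: 59.6
```

carry_out(deltas=[0,0,-0.6,0,0,0,0.2,0,0,0,0,0,0,0.2,0,0,0,0,0,0,0.2])

```text
clock: 25.5
eef_pos: [570.7, 110.2, 174.4]
tool_rot: [3.138, 0.005, 3.008]
force: [3.2, 6.4, 1.4]
width: 36.9
gripper_force: 59.6
```

```bash
python3 -c "
from h import *
p,R=st();s=ctrl.read_state();print(np.round(s['torque'],2))
t=ctrl.get_image('top');s=ctrl.get_image('scene');np.save('t7.npy',t);np.save('s7.npy',s)
a=cv2.resize(t[160:270,195:305],None,fx=4,fy=4,interpolation=3);b=cv2.resize(s[140:250,185:275],None,fx=4,fy=4,interpolation=3)
cv2.imwrite('pics/c7.png',np.hstack([a,b])[:,:,::-1])"
```

```text
t 25.5 p [570.7 110.2 174.4] rpy [179.8   0.3 172.3] F [3.2 6.4 1.4] w 36.9 gf 59.6 q [-0.12  0.62 -0.18  1.79  0.16  0.73  1.05]
[ 0.51 -0.46  0.03]
```

View pics/c7.png

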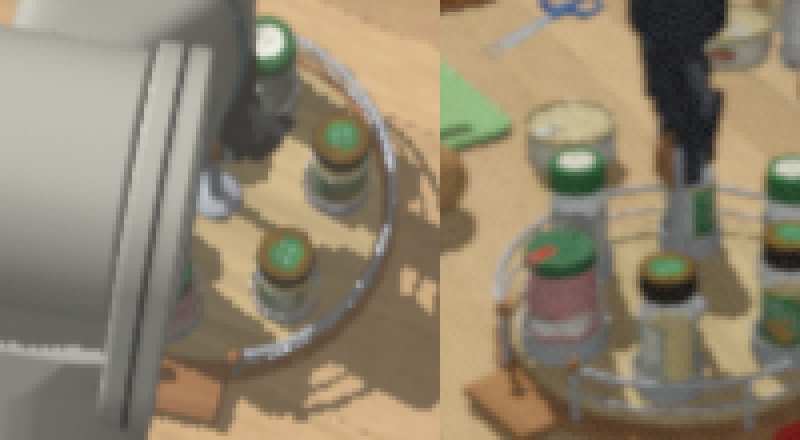

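All jars are upright. Squat lid at scene crop (562,252), used-jar dot at top crop (287,253), the other brown dot at (343,135). I measure how far the table still has to turn.

```bash
cat > m.py <<'E'
from h import *
import sys
def ang(n,x,y,z,k,x0,y0):
    X=ray(n,x0+(x+.5)/k-.5,y0+(y+.5)/k-.5,z)-[567.7,108.1,0]; return np.round([*X[:2],np.hypot(*X[:2]),np.degrees(np.arctan2(X[1],X[0]))%360],1)
def dots(t,s):
    # green dots on brown caps + white centres: report angle from ray at 138
    for n,im in(('top',t),('scene',s)):
        g=im[...,1].astype(int)-im[...,0]; m=(g>25).astype(np.uint8)
        k,l,sa,ce=cv2.connectedComponentsWithStats(m)
        for i in range(1,k):
            if sa[i,4]<10: continue
            for z in(137,118):
                X=ray(n,*ce[i],z)-[567.7,108.1,0]; r=np.hypot(*X[:2])
                if 88<r<112: print(n,'z',z,sa[i],'r',round(r,1),'ang',round(np.degrees(np.arctan2(X[1],X[0]))%360,1))
E
python3 -c "
from m import *
print('used(143.5)',ang('top',287,253,137,4,195,160),ang('scene',227,268,137,4,185,140))
print('br(-96.6)',ang('top',343,135,138,4,195,160))
print('squat',ang('scene',122,250,118,4,185,140))
dots(np.load('t7.npy'),np.load('s7.npy')); print('before'); dots(np.load('top0.npy'),np.load('scene0.npy'))"
```

```text
used(143.5) [-50.3 -85.5  99.2 239.5] [-52.  -86.  100.5 238.9]
br(-96.6) [ 53.1 -87.1 102.  301.4]
squat [-98.7  -0.6  98.7 180.3]
top z 137 [260 166   8  11  31] r 98.7 ang 351.6
top z 118 [260 166   8  11  31] r 106.1 ang 354.1
top z 137 [277 191   7   6  36] r 101.3 ang 301.7
top z 118 [277 191   7   6  36] r 103.3 ang 305.7
top z 137 [263 219   7   8  41] r 99.0 ang 239.4
top z 118 [263 219   7   8  41] r 94.3 ang 241.5
scene z 118 [213 178  13  11  75] r 104.7 ang 114.4
scene z 137 [267 182  12   9  67] r 91.1 ang 343.4
scene z 118 [267 182  12   9  67] r 103.8 ang 1.1
scene z 137 [269 196   8   4  21] r 99.9 ang 301.9
scene z 118 [269 196   8   4  21] r 89.9 ang 319.5
scene z 118 [207 198  16  11 105] r 96.7 ang 181.7
scene z 137 [238 205   8   4  23] r 98.3 ang 238.5
before
top z 118 [241 165  15  12 114] r 96.5 ang 22.2
top z 137 [269 177  14  12  64] r 97.5 ang 322.9
top z 118 [269 177  14  12  64] r 102.1 ang 326.6
top z 137 [217 179   6   7  33] r 102.6 ang 82.4
top z 118 [217 179   6   7  33] r 109.0 ang 79.5
top z 137 [273 210   7   7  38] r 99.5 ang 265.0
top z 118 [273 210   7   7  38] r 97.1 ang 268.5
top z 137 [240 223  14  13  69] r 102.1 ang 202.7
top z 118 [240 223  14  13  69] r 96.6 ang 202.1
scene z 137 [231 173   7   3  15] r 103.6 ang 82.7
scene z 118 [258 180  14   8  81] r 91.1 ang 18.8
scene z 137 [270 190  13  11  77] r 104.2 ang 310.2
scene z 118 [270 190  13  11  77] r 98.7 ang 327.5
scene z 118 [216 200  14  12  95] r 94.3 ang 200.2
scene z 137 [253 203   7   5  26] r 98.3 ang 264.6
```

carry_out(deltas=[0,0,-0.5,0,0,0,0.2,0,0,-1,0,0,0,0.2,0,0,-1.5,0,0,0,0.2,0,0,-2,0,0,0,0.2,0,0,-2,0,0,0,0.2,0,0,-2,0,0,0,0.2,0,0,-1.3,0,0,0,0.2,0,0,-0.8,0,0,0,0.2,0,0,-0.4,0,0,0,0.2,0,0,0,0,0,0,0.2,0,0,0,0,0,0,0.2])

```text
clock: 26.98
eef_pos: [570.7, 110.5, 174.4]
tool_rot: [3.138, 0.006, -3.074]
force: [3.6, 7.3, 2.1]
width: 36.4
gripper_force: 59.7
```

```bash
python3 -c "
from m import *
p,R=st()
t=ctrl.get_image('top');s=ctrl.get_image('scene');np.save('t8.npy',t);np.save('s8.npy',s)
dots(t,s)
a=cv2.resize(t[160:270,195:305],None,fx=4,fy=4,interpolation=3);b=cv2.resize(s[160:270,185:275],None,fx=4,fy=4,interpolation=3)
for r,c in(([469.6,88.6,118],(255,0,0)),([469.6,88.6,32],(0,0,255))):
    q=(proj('scene',r)-[185,160]+.5)*4; print(q,c); 
cv2.imwrite('pics/c8.png',np.hstack([a,b])[:,:,::-1])"
```

```text
t 26.98 p [570.7 110.5 174.4] rpy [ 179.8    0.3 -176.1] F [3.6 7.3 2.1] w 36.4 gf 59.7 q [-0.08  0.63 -0.24  1.79  0.21  0.74  1.21]
top z 137 [275 185   8   6  39] r 101.9 ang 313.0
top z 118 [275 185   8   6  39] r 105.3 ang 316.9
top z 137 [268 218   6   5  20] r 100.8 ang 248.0
top z 118 [268 218   6   5  20] r 96.7 ang 250.6
scene z 118 [264 179  12   9  67] r 104.8 ang 12.7
scene z 137 [210 181  13  10  77] r 89.9 ang 143.1
scene z 118 [210 181  13  10  77] r 103.2 ang 125.3
scene z 137 [272 193   7   4  18] r 100.5 ang 313.5
scene z 118 [272 193   7   4  18] r 96.9 ang 331.6
scene z 118 [210 200  16  12 104] r 98.3 ang 192.6
scene z 137 [245 205   7   4  21] r 99.4 ang 249.4
[133.27275598 182.3283309 ] (255, 0, 0)
[137.66880233 275.78861941] (0, 0, 255)
```

View pics/c8.png

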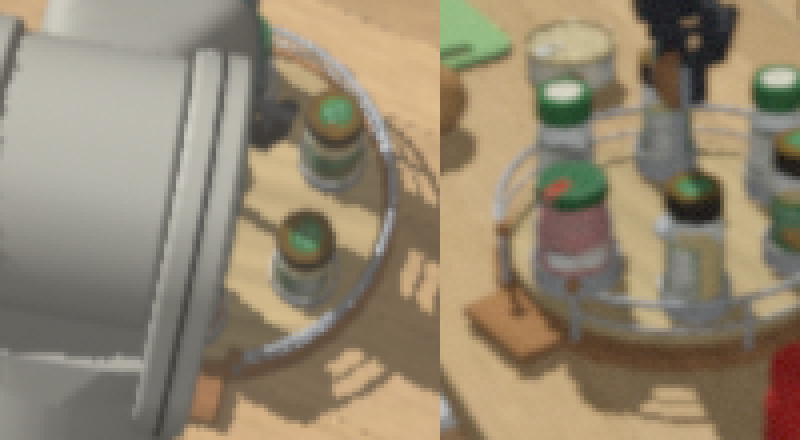

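The squat lid is at scene crop (572,187); the gap-centre prediction is (573,182), about 191° against the 191.3° target. All jars are upright. I make a last 0.5° trim, hold, and hand in with the knob gripped.

carry_out(deltas=[0,0,-0.3,0,0,0,0.2,0,0,-0.2,0,0,0,0.2,0,0,0,0,0,0,0.2,0,0,0,0,0,0,0.2,0,0,0,0,0,0,0.2,0,0,0,0,0,0,0.2])

```text
clock: 27.82
eef_pos: [570.7, 110.5, 174.4]
tool_rot: [3.138, 0.006, -3.066]
force: [2.5, 7.5, 1.3]
width: 36.7
gripper_force: 59.7
```

```bash
python3 -c "
from m import *
st(); dots(ctrl.get_image('top'),ctrl.get_image('scene')); print(ctrl.finish_job())" | grep -v 'z 118 .*ang 3\|z 137 .*ang 1'
```

```text
t 27.82 p [570.7 110.5 174.4] rpy [ 179.8    0.3 -175.7] F [2.5 7.5 1.3] w 36.7 gf 59.7 q [-0.08  0.63 -0.24  1.79  0.21  0.74  1.21]
top z 137 [275 185   8   6  37] r 101.3 ang 313.6
top z 137 [268 218   6   4  17] r 99.9 ang 248.3
top z 118 [268 218   6   4  17] r 95.9 ang 251.0
scene z 118 [264 179  12   9  67] r 104.6 ang 12.8
scene z 118 [210 181  13  10  80] r 103.6 ang 125.1
scene z 137 [272 193   7   4  20] r 100.0 ang 314.0
scene z 118 [210 201  16  11 108] r 98.8 ang 193.3
scene z 137 [245 205   7   4  19] r 98.5 ang 249.9
the job is handed in; nothing more can be done
None
```

I put the spice jar back upright in the empty ring and turned the jam jar to within about a degree of the middle of the gap; the job is handed in at 27.8 s with the gripper still holding the knob, and every jar I could see in the last picture was standing.

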